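# Plug in the test pin and set the valve two turns off its seat

## Task

Take the test pin out of its wooden stand and push it all the way down into the open port of the bench manifold. Then turn the manifold's valve wheel clockwise by its crank handle until it is shut against its stop, and back it off exactly two full turns from there. Finish with the gripper still holding the crank handle at that setting, the pin still fully home, and leave the other things on the bench where they are.

Things in the scene. Friction and masses are not known exactly. Their poses are not given: they have to be found in the camera images.
- manifold: Fixed valve manifold on a dark steel plate 100 (x) x 260 (y) x 12 mm. Origin: centre of the plate's underside; z up. On its +y half the brass valve with the hand wheel (axis at local x 0, y +72 mm), on its -y half the aluminium port block, 50 x 50 mm, top 85 mm above the bench (hole at local x 0, y -88 mm), a brass pipe between.
- port_mouth (a point): Centre of the open port in the port block's top face, 85 mm above the bench: an upright round hole of 11 mm diameter 37 mm deep; z up, axes as the manifold's.
- valve_axis (a point): Point on the upright axis of the hand wheel at the level of the wheel's top (112 mm above the bench); fixed to the manifold. The wheel is a three-spoke dark steel ring, 108 mm across, lying level, rim from 100 to 112 mm above the bench.
- valve_wheel (a joint): Angle of the hand wheel, rad: 0 = shut against its stop, growing as it opens (counter-clockwise from above); 6.283 a turn, other stop at 18.85. Starts between 1.0 and 4.5. Stays where it is left; takes 0.12 N m (2.5 N at the crank handle). At 0 the handle lies on the manifold's local -x side of the wheel axis.
- crank_handle: Upright black plastic crank handle on the wheel's rim: cylinder of 18 mm diameter, 46 mm tall, from 114 to 160 mm above the bench, 48 mm from the wheel axis. Spins freely about its own axis, so a gripper can hold it without turning while it goes round. Origin: on its axis, 113 mm above the bench; z up. Its own yaw means nothing.
- test_pin: Loose steel test pin (0.07 to 0.14 kg), upright in the stand at the start. Origin: centre of its shoulder's underside; z up along the pin. Above: shoulder of 22 mm diameter, 5 mm thick, then a ringed grip of 16 mm diameter up to 47 mm. Below: shaft of 8 mm diameter, 32 mm long, its last 5 mm tapering to 4 mm. Fully home, the shoulder rests on the port block.
- pin_tip (a point): The lower tip of the test pin's shaft, 32 mm below the pin's origin.
- pin_stand: Fixed wooden block 60 x 60 x 45 mm with an upright 11 mm hole in the middle that holds the test pin, shoulder on its top. Origin: centre of its underside. It stands to the left or to the right of the manifold.
- jar_flux: Bystander: loose white jar with a red lid, 68 mm diameter, 115 mm tall, on the other side of the manifold from the stand. Origin: centre of its underside.
- tape_black: Bystander: small loose roll of black tape lying flat, 62 mm across, 19 mm high, in front of the manifold. Origin: centre of its underside.
- box_flints: Bystander: small loose box, 46 x 60 x 30 mm, behind and left of the manifold. Origin: centre of its underside.
- pliers: Bystander: loose pliers lying flat along y, 54 x 190 x 15 mm, behind and right of the manifold. Origin: centre of their underside.

How it is judged:
On the way, in this order (a step that is already met when the one before it is completed fails the run):
1. the test pin is fully home in the manifold's port (z of pin_tip in the frame of port_mouth below -0.028 m and horizontal distance between test_pin and port_mouth below 0.005 m and angle between test_pin's own z axis and vertical below 0.12 rad), for 0.2 s.
2. the valve is shut against its stop, with the pin still home (all of step 1 and value of joint valve_wheel below 0.06 rad), for 0.1 s.
At the end, for the whole second after the job is handed in: Wheel at rest two turns off its stop (12.57 rad, within 0.2), fingers holding the crank handle (over 1.5 N); test pin released and home in the port: tip at least 28 mm below the mouth, within 5 mm of centre, upright within 0.12 rad (all of step 1 and value of joint valve_wheel between 12.3664 and 12.7664 rad and velocity of joint valve_wheel between -0.1 and 0.1 rad/s and contact force between the fingers and crank_handle above 1.5 N and contact force between each of the arm, the fingers and test_pin below 0.1 N); the arm keeps its last pose, push and grip.
It fails at once if a bystander (jar, tape roll, small box, pliers) is moved by more than 20 mm (distance of any of jar_flux, tape_black, box_flints, pliers from where it was at the start of the episode above 0.02 m).
It also fails if it takes over 72 s, if anything falls off the work surface, if the arm or the gripper's body presses on something with over 40 N, if the wrist force passes 120 N, or if a joint passes its speed limit or range.

## Robot

A 7-joint arm with a two-finger parallel gripper is mounted at the origin on a cart in front of the work surface, level with it; the furniture and walls round the work are solid. World frame = base frame: x ahead of the robot, y to its left, z up, the work surface at z = 0. Lengths are in m, angles in rad, forces in N, time in s.
With the tool pointing down it reaches from about 0.35 to 0.9 m from the base axis. Payload 8.1 kg.
Tool frame: the origin (TCP) lies at the very end of the fingers, on their centre line; the grasp point (between the pads) lies 19 mm behind it (ctrl.grip_point_offset is the z of the grasp point in the tool frame, in m); z points along the fingers, y is the line along which they close (so a half turn about z gives the same grasp; the last joint's range is limited). The gripper opens to 92 mm and grips with 3 to 60 N. Pads are 19 mm wide; open, the fingers measure 130 mm over their backs; the gripper's body (75 mm by 190 mm) begins 47 mm behind the grasp point.
Start: joints at [-1.251, 0.434, 0.025, 1.573, -0.012, 1.134, -0.075], TCP at [0.256, 0.57, 0.19] pointing down, gripper open.
Joint ranges: [-2.62, 2.62], [-0.44, 2.09], [-1.27, 1.32], [0.08, 2.57], [-1.32, 4.46], [0.12, 2], [-2.74, 2.74]. Speed limits (rad/s): [2.22, 2.22, 3.01, 3.01, 3.14, 3.14, 3.14].

## Interface

Orientations are given as a unit quaternion [x, y, z, w].
In Python, from workcell import ctrl gives the robot as it stands.
- The arm moves only by the tool servo_tool, never from a script. Its argument "increments" is a list that holds one entry, the list of rows, each a list of 5 numbers: the opening, from 0 (shut) to 1 (fully open), then the shift along the tool's x, y, z in units of 0.25 m (1.0 is 0.25 m), then the turn about the tool's z in units of pi/2 rad (1.0 is pi/2 rad). In form: [[[jaw, tx, ty, tz, twist], ...]]. A call has exactly 10 rows; each row shifts and turns the commanded pose from where the row before left it, along the tool's axes as they then stand; what a row does not reach is not made up. A row lasts 1/10 s, in which the tool goes at most 50 mm and 8.59 degrees, less where a joint would pass 70% of its speed; a pose out of reach is approached as far as the arm can. A call with a number of a shift or a turn outside -1 to 1 is refused whole. A call with a gripper value outside its range is refused whole. The fingers move at their own pace and stop on an object; "grip_force" is the grip in N (left out, the last holds). Time passes only in rows, so rows that do not move let the fingers close, or fill a call up. It gives the time, the measured TCP pose, the force, the opening and the grip force at its end, in the units of the state.
- ctrl.state(): the state, without advancing time (a new reading comes with each control period).
- ctrl.camera(name): name is "side" or "top" or "wrist"; returns the picture (400x640x3 uint8, red, green, blue); there is no depth.
- ctrl.camera_info(name): a dict with "K" (3x3 intrinsics, pixels), "dist" ([k1, k2, p1, p2, k3] as OpenCV has them; the pictures are not rectified), "world_from_camera" (4x4, takes a point from camera to world coordinates). Camera axes: x right, y down, z forward; pixel columns grow to the right and rows downward; lengths in m; the calibration is good to about 2 mm. A picture is of the moment at which its call begins: read the wrist's pose just before it. camera_info takes no time and is no camera call; for the wrist camera it gives the pose at the moment of the call.
- ctrl.job_done(): hands the job in; it is judged then, once.
The state is a dict: "time": time; "joint_pos": joint angles; "dq": joint speeds; "tau": joint torques, N m; "ee_pos": TCP position; "tcp_rot": TCP orientation; "ft_force": force on the tool from outside, world axes, zero at the start; "wrist_torque": the same for the moment, N m; "grip_width": opening from 0.0 (shut) to 1.0 (fully open); "grip_force": force on a finger pad.
Only numpy, scipy, OpenCV 4.12 (cv2) and the standard library are available. Lean on these libraries where they do the work, as an engineer would, in place of code of your own. Each camera call takes 0.05 s, during which the arm holds its last target. There are 200 camera calls.

## Working session

There is one attempt and no reset: what is moved stays moved. The work goes in short steps, Python scripts to look and compute and a tool call to move; the robot and the scene stay as the last step left them, time stands still between calls to the robot, and variables do not carry over. Pictures are saved under pics/ and viewed, at most 10 in all, crops included, and the job is handed in when it is done.

Besides the shell and the picture viewer there is one more tool, called after ">>>" by a JSON object that holds its "fn" and its "kwargs", one argument or row to a line. servo_tool: Moves the arm, as the interface text tells. Its arguments: {"type":"object","properties":{"increments":{"type":"array"},"grip_force":{"type":"number"}},"required":["increments"]}

```bash
mkdir -p pics; ls; cat > h.py <<'E'
import numpy as np, cv2
from workcell import ctrl
from scipy.spatial.transform import Rotation as R
def snap(n,f=None):
    im=ctrl.camera(n); 
    if f: cv2.imwrite(f'pics/{f}.png',im[:,:,::-1])
    return im
def ray(info,uv):
    p=cv2.undistortPoints(np.array([[uv]],float),np.array(info['K']),np.array(info['dist']))[0,0]
    T=np.array(info['world_from_camera']); d=T[:3,:3]@np.array([p[0],p[1],1]); return T[:3,3],d/np.linalg.norm(d)
def onz(info,uv,z):
    o,d=ray(info,uv); return o+d*(z-o[2])/d[2]
def proj(info,P):
    T=np.linalg.inv(np.array(info['world_from_camera'])); 
    return cv2.projectPoints(np.array([P],float),cv2.Rodrigues(T[:3,:3])[0],T[:3,3],np.array(info['K']),np.array(info['dist']))[0][0,0]
E
python3 - <<'E'
from h import *
a=snap('top','top0'); b=snap('side','side0'); 
s=ctrl.state(); print({k:np.round(v,3) for k,v in s.items()}, ctrl.grip_point_offset)
for n in('top','side','wrist'): print(n,np.round(ctrl.camera_info(n)['world_from_camera'],3).tolist(),np.round(ctrl.camera_info(n)['K'],1).tolist(), ctrl.camera_info(n)['dist'])
print(R.from_quat(s['tcp_rot']).as_matrix().round(3))
E
```

```text
pics
{'time': np.float64(0.1), 'joint_pos': array([-1.251,  0.435,  0.025,  1.574, -0.012,  1.134, -0.075]), 'dq': array([ 0.001, -0.002,  0.   , -0.002, -0.   ,  0.002,  0.001]), 'tau': array([ 4.0000e-03, -6.6913e+01,  9.8800e-01, -3.1514e+01, -6.1000e-02,
        3.7000e-02,  0.0000e+00]), 'ee_pos': array([0.256, 0.569, 0.19 ]), 'tcp_rot': array([ 0.21 ,  0.978, -0.001, -0.   ]), 'ft_force': array([ 0.486, -0.018,  0.194]), 'wrist_torque': array([0.023, 0.009, 0.004]), 'grip_force': np.float64(0.0), 'grip_width': np.float64(1.001)} -0.0188
top [[-0.004, -0.993, 0.116, 0.37], [-1.0, 0.006, 0.021, 0.056], [-0.022, -0.116, -0.993, 1.304], [0.0, 0.0, 0.0, 1.0]] [[363.3, 0.0, 318.6], [0.0, 363.3, 199.4], [0.0, 0.0, 1.0]] [-0.04336336  0.          0.          0.          0.        ]
side [[-0.982, -0.096, 0.164, 0.308], [-0.189, 0.399, -0.897, 1.33], [0.021, -0.912, -0.41, 0.665], [0.0, 0.0, 0.0, 1.0]] [[508.0, 0.0, 314.7], [0.0, 508.0, 208.5], [0.0, 0.0, 1.0]] [-0.10177887  0.          0.          0.          0.        ]
wrist [[0.411, 0.882, 0.23, 0.197], [0.912, -0.397, -0.106, 0.598], [-0.002, 0.253, -0.967, 0.385], [0.0, 0.0, 0.0, 1.0]] [[319.4, 0.0, 320.3], [0.0, 319.4, 195.8], [0.0, 0.0, 1.0]] [0.00234513 0.         0.         0.         0.        ]
[[-0.912  0.41  -0.   ]
 [ 0.41   0.912 -0.001]
 [-0.    -0.001 -1.   ]]
```

View pics/top0.png

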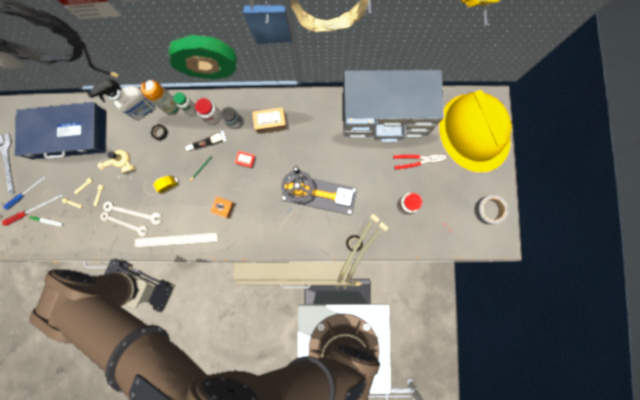

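View pics/side0.png

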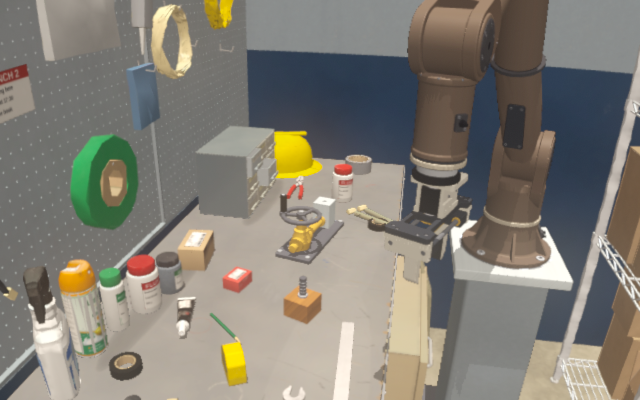

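The top view shows the manifold around (318,192), with the wheel at about (297,187), the port block at about (345,197) and the stand at (222,208). The jar is at (412,203) and the tape at (355,242). The side view shows the handle at (284,202), the port block at (324,208) and the pin at (303,285). I'll crop both for precise pixels.

```bash
python3 - <<'E'
import cv2,numpy as np
a=cv2.imread('pics/top0.png');b=cv2.imread('pics/side0.png')
A=cv2.resize(a[150:250,200:365],None,fx=4.8,fy=4.8,interpolation=cv2.INTER_CUBIC)[:300] if 0 else cv2.resize(a[155:225,205:365],None,fx=5,fy=5,interpolation=cv2.INTER_CUBIC)
B=cv2.resize(b[185:265,265:425],None,fx=5,fy=5,interpolation=cv2.INTER_CUBIC)[:250]
B=cv2.resize(b[180:265,265:365],None,fx=3,fy=3,interpolation=cv2.INTER_CUBIC);C=cv2.resize(b[265:325,275:335],None,fx=4,fy=4,interpolation=cv2.INTER_CUBIC)
o=np.zeros((600,800,3),np.uint8);o[:350]=A;o[350:600,:300]=B[:250];o[350:590,320:560]=C
cv2.imwrite('pics/crop.png',o)
E
```

```text
(no output)
```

View pics/crop.png

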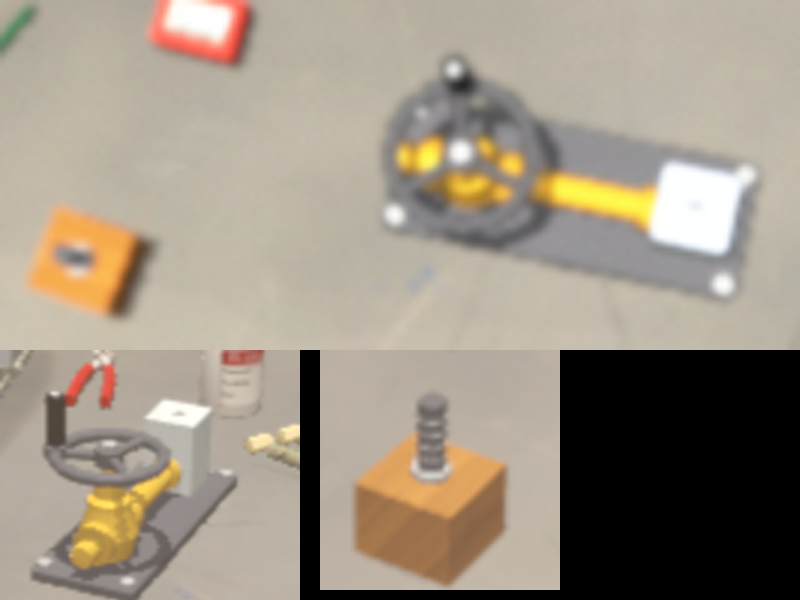

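The crop shows the port hole at top pixel (344,196), the hub at (297,185), the handle top at (296,169) and the pin at about (220,207). In the side view the hole is at about (324.4,200.5), the handle top at (283.5,194) and the pin's shoulder at (302.4,294.6).

```bash
cat >> h.py <<'E'
def tri(i1,u1,i2,u2):
    o1,d1=ray(i1,u1);o2,d2=ray(i2,u2)
    t=np.linalg.lstsq(np.c_[d1,-d2],o2-o1,rcond=None)[0]
    p,q=o1+t[0]*d1,o2+t[1]*d2
    return (p+q)/2,np.linalg.norm(p-q)
E
python3 - <<'E'
from h import *
t=ctrl.camera_info('top');s=ctrl.camera_info('side')
c=lambda x,y,f,ox,oy:((x+.5)/f-.5+ox,(y+.5)/f-.5+oy)
T=lambda x,y:c(x,y,5,205,155)
hole=onz(t,T(696,206),.085);hub=onz(t,T(460,152),.115);han=onz(t,T(455,69),.160)
print('hole',hole,'hub',hub,'d',np.linalg.norm((hole-hub)[:2]),'handle',han,'r',np.linalg.norm((han-hub)[:2]))
print('side hole',onz(s,c(179,62,3,265,180),.085),'tri',tri(t,T(696,206),s,c(179,62,3,265,180)))
print('side handle',onz(s,c(56,44,3,265,180),.160),'tri',tri(t,T(455,69),s,c(56,44,3,265,180)))
print('pin top',onz(t,T(68,256),.092),'side pin top',onz(s,c(112,48,4,275,265),.092),'shoulder',onz(s,c(111,118,4,275,265),.0475))
im=cv2.imread('pics/top0.png');hsv=cv2.cvtColor(im,cv2.COLOR_BGR2HSV)
m=cv2.inRange(hsv,(5,130,100),(18,255,255));m[:, :205]=0;m[:,245:]=0;m[:190]=0;m[225:]=0
k=max(cv2.findContours(m,0,2)[0],key=cv2.contourArea);r=cv2.minAreaRect(k);print('stand',r,onz(t,r[0],.045),[onz(t,p,.045)[:2].round(3) for p in cv2.boxPoints(r)])
m=cv2.inRange(hsv,(0,0,215),(180,40,255));m[:, :330]=0;m[:,360:]=0;m[:180]=0;m[220:]=0
k=max(cv2.findContours(m,0,2)[0],key=cv2.contourArea);r=cv2.minAreaRect(k);print('block',r,onz(t,r[0],.085),[onz(t,p,.085)[:2].round(3) for p in cv2.boxPoints(r)])
E
```

```text
hole [ 0.52436675 -0.0031326   0.085     ] hub [0.55771127 0.15419175 0.115     ] d 0.16081917170514573 handle [0.60452234 0.15387806 0.16      ] r 0.046812125542391635
side hole [ 0.52266679 -0.00116655  0.085     ] tri (array([ 0.52373969, -0.00324852,  0.08414668]), np.float64(0.0014669142309385107))
side handle [0.60444011 0.15751986 0.16      ] tri (array([0.60507748, 0.15404987, 0.15847129]), np.float64(0.00047966689229981743))
pin top [0.4922571  0.42179502 0.092     ] side pin top [0.49461723 0.42876875 0.092     ] shoulder [0.49475418 0.42843438 0.0475    ]
stand ((222.04110717773438, 206.89041137695312), (18.49250030517578, 16.385761260986328), 20.556047439575195) [0.49306641 0.42220708 0.045     ] [array([0.478, 0.463]), array([0.532, 0.444]), array([0.508, 0.382]), array([0.455, 0.401])]
block ((344.8269348144531, 195.36538696289062), (17.846569061279297, 18.04268455505371), 11.309932708740234) [ 0.52582359 -0.00661667  0.085     ] [array([0.502, 0.029]), array([0.562, 0.017]), array([ 0.55 , -0.042]), array([ 0.49, -0.03])]
```

```bash
cat >> h.py <<'E'
def plan(pts,yaws,jaw):
    """rows from the measured pose through world points; yaw = direction of tool y, deg (None keeps)"""
    s=ctrl.state();Rm=R.from_quat(s['tcp_rot']).as_matrix();p=np.array(s['ee_pos']);rows=[]
    y0=np.degrees(np.arctan2(Rm[1,1],Rm[0,1]))
    for q,y in zip(pts,yaws):
        d=Rm.T@(np.array(q)-p)/.25; tw=0 if y is None else -((y-y0+180)%360-180)/90
        d=np.round(d,3);tw=round(tw,3)
        rows.append([jaw,*[float(v)+0. for v in d],tw]);p=p+Rm@d*.25
        Rm=Rm@R.from_euler('z',tw*90,degrees=True).as_matrix();y0-=tw*90
    print(str([rows]).replace(' ',''))
def line(target,yaw,jaw,n,tot=10):
    s=ctrl.state();Rm=R.from_quat(s['tcp_rot']).as_matrix();y0=np.degrees(np.arctan2(Rm[1,1],Rm[0,1]))
    if yaw is None: yaw=y0
    dy=(yaw-y0+180)%360-180
    f=[min(1,(i+1)/n) for i in range(tot)]
    plan([s['ee_pos']+(np.array(target)-s['ee_pos'])*k for k in f],[y0+dy*k for k in f],jaw)
def st():
    s=ctrl.state();Rm=R.from_quat(s['tcp_rot']).as_matrix()
    print('t',round(float(s['time']),2),'p',np.round(s['ee_pos'],4),'yaw',round(float(np.degrees(np.arctan2(Rm[1,1],Rm[0,1]))),2),'z',Rm[:,2].round(4),'F',np.round(s['ft_force'],1),'w',round(float(s['grip_width']),3),'g',round(float(s['grip_force']),1),'q',np.round(s['joint_pos'],2))
E
python3 -c "
from h import *
line([.493,.424,.18],-12,1,10)"
```

```text
[[[1,-0.11,-0.014,0.004,np.float64(0.086)],[1,-0.111,0.001,0.004,np.float64(0.087)],[1,-0.11,0.016,0.004,np.float64(0.086)],[1,-0.107,0.03,0.004,np.float64(0.087)],[1,-0.102,0.045,0.003,np.float64(0.086)],[1,-0.095,0.058,0.004,np.float64(0.086)],[1,-0.086,0.07,0.004,np.float64(0.087)],[1,-0.075,0.082,0.004,np.float64(0.086)],[1,-0.064,0.091,0.004,np.float64(0.087)],[1,-0.051,0.099,0.004,np.float64(0.086)]]]
```

>>> {"fn": "servo_tool", "kwargs": {
  "increments": [
    [[1,-0.11,-0.014,0.004,0.086],[1,-0.111,0.001,0.004,0.087],[1,-0.11,0.016,0.004,0.086],[1,-0.107,0.03,0.004,0.087],[1,-0.102,0.045,0.003,0.086],[1,-0.095,0.058,0.004,0.086],[1,-0.086,0.07,0.004,0.087],[1,-0.075,0.082,0.004,0.086],[1,-0.064,0.091,0.004,0.087],[1,-0.051,0.099,0.004,0.086]]
  ]
}}

```text
time: 1.1
ee_pos: [0.4939, 0.4238, 0.1802]
tcp_rot: [0.779, 0.627, -0.0, 0.0]
ft_force: [-0.7, 0.3, -0.5]
grip_width: 0.997
grip_force: 0.0
```

```bash
sed -i 's/tw=round(tw,3)/tw=round(float(tw),3)/' h.py; python3 - <<'E'
from h import *
st()
w=ctrl.camera_info('wrist');a=snap('wrist','w1');st()
for z in(.045,.0475,.092): print(proj(w,[.493,.424,z]))
E
```

```text
t 1.1 p [0.4939 0.4238 0.1802] yaw -12.3 z [-5.e-04 -5.e-04 -1.e+00] F [-0.7  0.3 -0.5] w 0.997 g 0.0 q [-1.05  0.5   0.39  1.54 -0.2   1.14 -0.83]
t 1.15 p [0.4988 0.4194 0.1802] yaw -13.11 z [ 0.0026 -0.0028 -1.    ] F [ 3.3 -3.3 -0.1] w 1.0 g 0.0 q [-1.04  0.5   0.4   1.54 -0.2   1.14 -0.83]
[317.74578818 178.94631167]
[317.72699819 179.42996336]
[317.3403741  189.38140998]
```

View pics/w1.png

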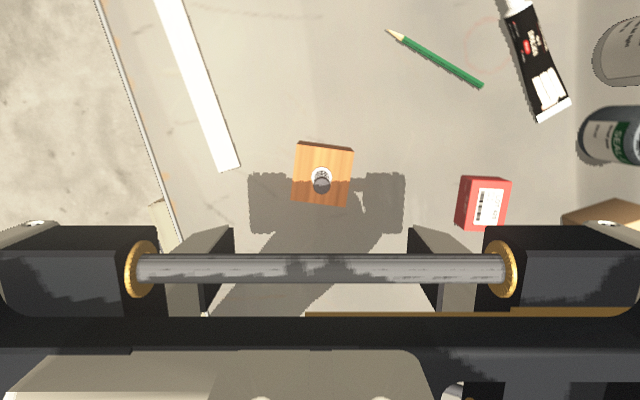

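The wrist view shows the pin top at about (321,185) and the stand around (323,175). The arm was still settling, so I'll measure again at rest.

>>> {"fn": "servo_tool", "kwargs": {
  "increments": [
    [[1,0,0,0,0],[1,0,0,0,0],[1,0,0,0,0],[1,0,0,0,0],[1,0,0,0,0],[1,0,0,0,0],[1,0,0,0,0],[1,0,0,0,0],[1,0,0,0,0],[1,0,0,0,0]]
  ]
}}

```text
time: 2.15
ee_pos: [0.4933, 0.4245, 0.1806]
tcp_rot: [0.777, 0.629, 0.0, 0.0]
ft_force: [-0.1, -0.1, 0.2]
grip_width: 1.003
grip_force: 0.0
```

```bash
python3 - <<'E'
from h import *
st()
w=ctrl.camera_info('wrist');a=snap('wrist','w2');st()
u,v=proj(w,[.493,.424,.06]);u,v=int(u)-40,int(v)-45
cv2.imwrite('pics/w2c.png',cv2.resize(a[v:v+80,u:u+80,::-1],None,fx=7,fy=7,interpolation=cv2.INTER_CUBIC));print(u,v)
hsv=cv2.cvtColor(a,cv2.COLOR_RGB2HSV);m=cv2.inRange(hsv,(5,90,60),(22,255,255));q=np.zeros_like(m);q[v:v+80,u:u+80]=m[v:v+80,u:u+80]
k=max(cv2.findContours(q,0,2)[0],key=cv2.contourArea);r=cv2.minAreaRect(k);print(r,[onz(w,p,.045)[:2].round(4) for p in cv2.boxPoints(r)],onz(w,r[0],.045))
np.save('w2.npy',w['world_from_camera'])
E
```

```text
t 2.15 p [0.4933 0.4245 0.1806] yaw -11.99 z [ 1.e-04  1.e-04 -1.e+00] F [-0.1 -0.1  0.2] w 1.003 g 0.0 q [-1.05  0.5   0.39  1.54 -0.2   1.14 -0.82]
t 2.2 p [0.4933 0.4245 0.1806] yaw -11.99 z [-0. -0. -1.] F [-0.3  0.5 -0.1] w 1.003 g 0.0 q [-1.05  0.5   0.39  1.54 -0.2   1.14 -0.82]
278 137
((321.788818359375, 174.28123474121094), (58.002586364746094, 59.847190856933594), 7.853313446044922) [array([0.4574, 0.4087]), array([0.4803, 0.4682]), array([0.5364, 0.448 ]), array([0.5161, 0.3871])] [0.49768444 0.42874778 0.045     ]
```

View pics/w2c.png

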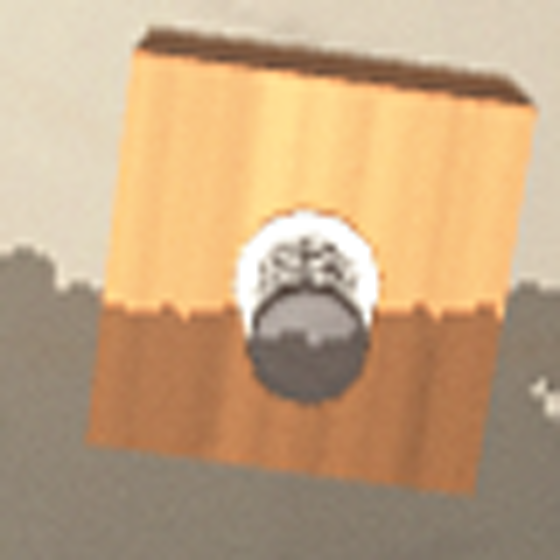

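The crop shows the stand's top face centred near (309,273), the shoulder ring at (308,282) and the pin's top disc at (308,343).

```bash
python3 - <<'E'
from h import *
w=dict(ctrl.camera_info('wrist'))
c=lambda x,y:((x+.5)/7-.5+278,(y+.5)/7-.5+137)
for n,x,y,z in(('stand',309,273,.045),('shoulder',308,283,.05),('top',308,343,.092),('L',135,50,.045),('R',535,105,.045),('R2',475,495,.045),('L2',90,440,.045)): print(n,onz(w,c(x,y),z).round(4))
E
```

```text
stand [0.4973 0.4274 0.045 ]
shoulder [0.497  0.4269 0.05  ]
top [0.497  0.4274 0.092 ]
L [0.4793 0.4653 0.045 ]
R [0.5352 0.4451 0.045 ]
R2 [0.5152 0.388  0.045 ]
L2 [0.459  0.4089 0.045 ]
```

```bash
python3 -c "
from h import *
s=ctrl.state();p=s['ee_pos'];q=np.array([.497,.4272,.057])
P=[[*q[:2],.165]]+[[*q[:2],.165-.018*i] for i in range(1,7)]+[list(q)]*3
plan(P,[-12]*10,1)"
```

```text
[[[1,0.014,0.012,0.062,0.0],[1,0.0,0.0,0.072,0.0],[1,0.0,0.0,0.072,0.0],[1,0.0,0.0,0.072,0.0],[1,0.0,0.0,0.072,0.0],[1,0.0,0.0,0.072,0.0],[1,0.0,0.0,0.072,0.0],[1,0.0,0.0,0.0,0.0],[1,0.0,0.0,0.0,0.0],[1,0.0,0.0,0.0,0.0]]]
```

>>> {"fn": "servo_tool", "kwargs": {
  "increments": [
    [[1,0.014,0.012,0.062,0],[1,0,0,0.072,0],[1,0,0,0.072,0],[1,0,0,0.072,0],[1,0,0,0.072,0],[1,0,0,0.072,0],[1,0,0,0.072,0],[1,0,0,0,0],[1,0,0,0,0],[1,0,0,0,0]]
  ]
}}

```text
time: 3.2
ee_pos: [0.4976, 0.4277, 0.0578]
tcp_rot: [0.777, 0.629, 0.001, 0.0]
ft_force: [0.5, 0.1, -0.3]
grip_width: 1.001
grip_force: 0.0
```

>>> {"fn": "servo_tool", "kwargs": {
  "increments": [
    [[0,0,0,0,0],[0,0,0,0,0],[0,0,0,0,0],[0,0,0,0,0],[0,0,0,0,0],[0,0,0,0,0],[0,0,0,0,0],[0,0,0,0,0],[0,0,0,0,0],[0,0,0,0,0]]
  ],
  "grip_force": 30
}}

```text
time: 4.2
ee_pos: [0.497, 0.4274, 0.0571]
tcp_rot: [0.777, 0.629, 0.0, -0.0]
ft_force: [-1.1, 0.1, 0.2]
grip_width: 0.182
grip_force: 0.0
```

```bash
python3 -c "
from h import *
st()
s=ctrl.state();p=s['ee_pos']
P=[[*p[:2],p[2]+.016*i] for i in range(1,8)]+[[*p[:2],p[2]+.112]]*3
plan(P,[-12]*10,0)"
```

```text
t 4.2 p [0.497  0.4274 0.0571] yaw -11.99 z [ 0.  0. -1.] F [-1.1  0.1  0.2] w 0.182 g 0.0 q [-1.02  0.62  0.35  1.66 -0.26  0.91 -0.78]
[[[0,0.0,0.0,-0.064,0.0],[0,0.0,0.0,-0.064,0.0],[0,0.0,0.0,-0.064,0.0],[0,0.0,0.0,-0.064,0.0],[0,0.0,0.0,-0.064,0.0],[0,0.0,0.0,-0.064,0.0],[0,0.0,0.0,-0.064,0.0],[0,0.0,0.0,0.0,0.0],[0,0.0,0.0,0.0,0.0],[0,0.0,0.0,0.0,0.0]]]
```

>>> {"fn": "servo_tool", "kwargs": {
  "increments": [
    [[0,0,0,0,0],[0,0,0,0,0],[0,0,0,0,0],[0,0,0,-0.032,0],[0,0,0,-0.064,0],[0,0,0,-0.064,0],[0,0,0,-0.064,0],[0,0,0,-0.064,0],[0,0,0,-0.064,0],[0,0,0,-0.064,0]]
  ]
}}

```text
time: 5.2
ee_pos: [0.497, 0.4274, 0.1625]
tcp_rot: [0.777, 0.629, 0.0, -0.0]
ft_force: [-0.5, -0.0, 0.6]
grip_width: 0.004
grip_force: 0.0
```

```bash
python3 -c "
from h import *
st()
line([.505,.16,.20],None,0,9)"
```

```text
t 5.2 p [0.497  0.4274 0.1625] yaw -12.0 z [ 3.e-04  4.e-04 -1.e+00] F [-0.5 -0.   0.6] w 0.004 g 0.0 q [-1.04  0.52  0.39  1.55 -0.21  1.11 -0.82]
[[[0,-0.115,0.028,-0.017,-0.0],[0,-0.116,0.028,-0.016,-0.0],[0,-0.115,0.029,-0.017,-0.0],[0,-0.116,0.028,-0.017,-0.0],[0,-0.115,0.028,-0.017,-0.0],[0,-0.116,0.028,-0.016,-0.0],[0,-0.115,0.028,-0.017,-0.0],[0,-0.116,0.028,-0.017,-0.0],[0,-0.115,0.029,-0.017,-0.0],[0,0.0,0.0,0.0,-0.0]]]
```

The jaws closed on nothing, so I need to see where the pin is.

```bash
python3 - <<'E'
from h import *
a=snap('wrist','w3');b=snap('side','side3');w=ctrl.camera_info('wrist');st()
o=np.zeros((600,800,3),np.uint8)
u,v=map(int,proj(w,[.497,.4274,.05]));u-=50;v-=45;print(u,v)
o[:400,:400]=cv2.resize(a[v:v+100,u:u+100,::-1],(400,400),interpolation=cv2.INTER_CUBIC)
o[:600,400:]=cv2.resize(b[200:350,240:340,::-1],(400,600),interpolation=cv2.INTER_CUBIC)
cv2.imwrite('pics/c3.png',o)
E
```

```text
t 5.3 p [0.4983 0.4282 0.1639] yaw -12.0 z [ 0.0032  0.0032 -1.    ] F [-0.6  0.1  0.5] w 0.004 g 0.0 q [-1.04  0.52  0.39  1.55 -0.21  1.11 -0.82]
267 139
```

View pics/c3.png

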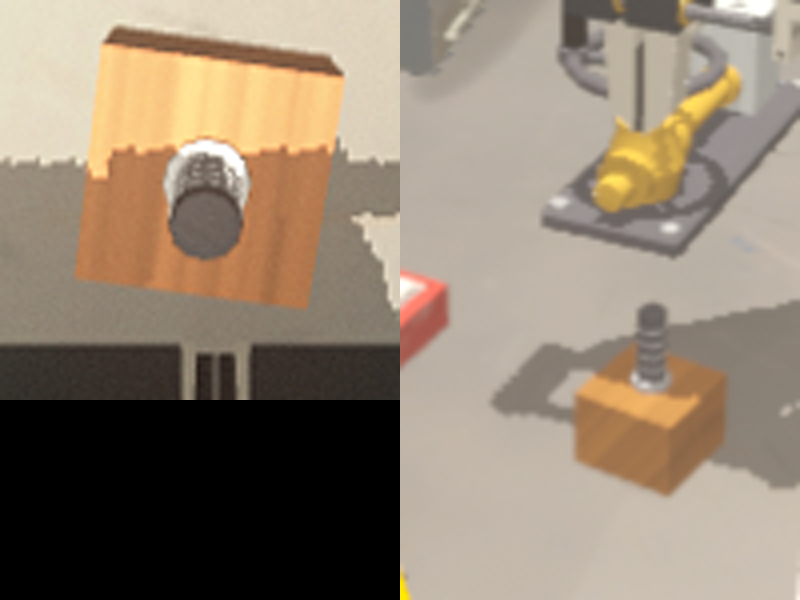

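```bash
python3 - <<'E'
from h import *
s=ctrl.camera_info('side');w=ctrl.camera_info('wrist');p=ctrl.state()['ee_pos']
print('side tcp',proj(s,p),'pin top',proj(s,[.497,.4272,.092]),'sh',proj(s,[.497,.4272,.05]));print('wrist tcp',proj(w,p), 'pin top',proj(w,[.497,.4272,.092]))
c=lambda x,y,ox,oy:((x+.5)/4-.5+ox,(y+.5)/4-.5+oy)
print('obs side top',c(252,312,240,200),'sh',c(250,378,240,200),'side tip',c(247,130,240,200))
print('obs wrist top',c(205,222,267,139),onz(w,c(205,222,267,139),.092),'shoulder',onz(w,c(206,182,267,139),.05))
E
```

```text
side tcp [301.30647398 246.45602371] pin top [301.68238333 276.10934727] sh [301.490035   292.71309092]
wrist tcp [317.54407631 221.40503831] pin top [316.77838215 195.60861215]
obs side top (302.625, 277.625) sh (302.125, 294.125) side tip (301.375, 232.125)
obs wrist top (317.875, 194.125) [0.49820624 0.42829493 0.092     ] shoulder [0.49818516 0.42793154 0.05      ]
```

```bash
python3 - <<'E'
from h import *
s=ctrl.camera_info('side');w=ctrl.camera_info('wrist');p=np.array(ctrl.state()['ee_pos'])
for dz in(0,.01,.02,.035): print(dz,proj(s,p+[0,0,dz]).round(1),proj(w,p+[0,0,dz]).round(1))
b=cv2.imread('pics/side3.png');a=cv2.imread('pics/w3.png')
for x in (297,305): print(x,[(y,b[y,x].tolist()) for y in range(206,252,2)])
for x in (314,327): print(x,[(y,a[y,x].tolist()) for y in range(216,250,3)])
E
```

```text
0 [301.3 246.5] [317.5 221.4]
0.01 [301.4 242.2] [317.5 226.7]
0.02 [301.4 237.8] [317.4 232.6]
0.035 [301.5 231.3] [317.2 242.6]
297 [(206, [111, 122, 130]), (208, [160, 179, 189]), (210, [160, 179, 189]), (212, [159, 178, 188]), (214, [159, 177, 187]), (216, [159, 177, 187]), (218, [159, 177, 187]), (220, [159, 178, 187]), (222, [159, 177, 188]), (224, [159, 177, 187]), (226, [159, 177, 187]), (228, [159, 177, 187]), (230, [156, 178, 190]), (232, [125, 167, 192]), (234, [79, 171, 211]), (236, [82, 183, 224]), (238, [92, 221, 255]), (240, [77, 162, 202]), (242, [73, 146, 183]), (244, [78, 164, 204]), (246, [82, 181, 222]), (248, [74, 141, 177]), (250, [74, 141, 177])]
305 [(206, [79, 83, 89]), (208, [145, 160, 170]), (210, [162, 180, 190]), (212, [162, 180, 190]), (214, [162, 179, 189]), (216, [162, 180, 190]), (218, [162, 179, 189]), (220, [162, 179, 189]), (222, [162, 180, 189]), (224, [162, 179, 189]), (226, [162, 180, 189]), (228, [162, 179, 190]), (230, [136, 178, 203]), (232, [78, 152, 189]), (234, [75, 151, 188]), (236, [76, 153, 191]), (238, [75, 153, 191]), (240, [76, 155, 194]), (242, [75, 157, 195]), (244, [73, 147, 185]), (246, [72, 138, 173]), (248, [73, 137, 172]), (250, [89, 116, 136])]
314 [(216, [113, 128, 141]), (219, [113, 129, 139]), (222, [111, 127, 138]), (225, [114, 132, 146]), (228, [114, 134, 145]), (231, [117, 135, 146]), (234, [110, 132, 144]), (237, [111, 129, 142]), (240, [102, 123, 134]), (243, [52, 85, 110]), (246, [64, 112, 143]), (249, [57, 100, 133])]
327 [(216, [111, 127, 136]), (219, [109, 125, 136]), (222, [109, 124, 137]), (225, [114, 132, 144]), (228, [114, 133, 146]), (231, [115, 135, 145]), (234, [112, 132, 144]), (237, [116, 136, 146]), (240, [100, 123, 138]), (243, [56, 100, 133]), (246, [66, 117, 155]), (249, [77, 139, 180])]
```

Three independent cues agree: the fingertips in the side view, the finger spacing in the wrist view, and the miss itself. All say the real tips sit about 35 mm above the reported TCP, so the jaws closed just above the pin. The wrist camera's own measurements are consistent. I'll open the jaws and go about 35 mm lower; open, they clear the stand on both sides.

>>> {"fn": "servo_tool", "kwargs": {
  "increments": [
    [[1,0,0,0,0],[1,0,0,0,0],[1,0,0,0,0],[1,0,0,0,0],[1,0,0,0,0],[1,0,0,0,0],[1,0,0,0,0],[1,0,0,0,0],[1,0,0,0,0],[1,0,0,0,0]]
  ]
}}

```text
time: 6.3
ee_pos: [0.497, 0.4274, 0.1611]
tcp_rot: [0.777, 0.629, 0.0, -0.0]
ft_force: [0.2, 0.7, 0.0]
grip_width: 0.825
grip_force: 0.0
```

```bash
python3 - <<'E'
from h import *
st(); w=ctrl.camera_info('wrist');s=ctrl.camera_info('side');p=np.array(ctrl.state()['ee_pos']); b=snap('side','side4'); a=snap('wrist','w4')
u,v=map(int,proj(s,p+[0,0,.03]));u-=50;v-=40;print(u,v,proj(s,p),proj(w,p))
o=np.zeros((600,800,3),np.uint8)
o[:320,:400]=cv2.resize(b[v:v+80,u:u+100,::-1],(400,320),interpolation=cv2.INTER_CUBIC)
o[330:,:]=cv2.resize(a[150:330,110:550,::-1],None,fx=800/440,fy=1.5,interpolation=cv2.INTER_CUBIC)
cv2.imwrite('pics/c4.png',o)
E
```

```text
t 6.3 p [0.497  0.4274 0.1611] yaw -11.99 z [ 1.e-04  1.e-04 -1.e+00] F [0.2 0.7 0. ] w 0.825 g 0.0 q [-1.04  0.52  0.39  1.55 -0.21  1.11 -0.82]
252 194 [302.01927782 247.54407449] [317.53025432 221.39706792]
```

View pics/c4.png

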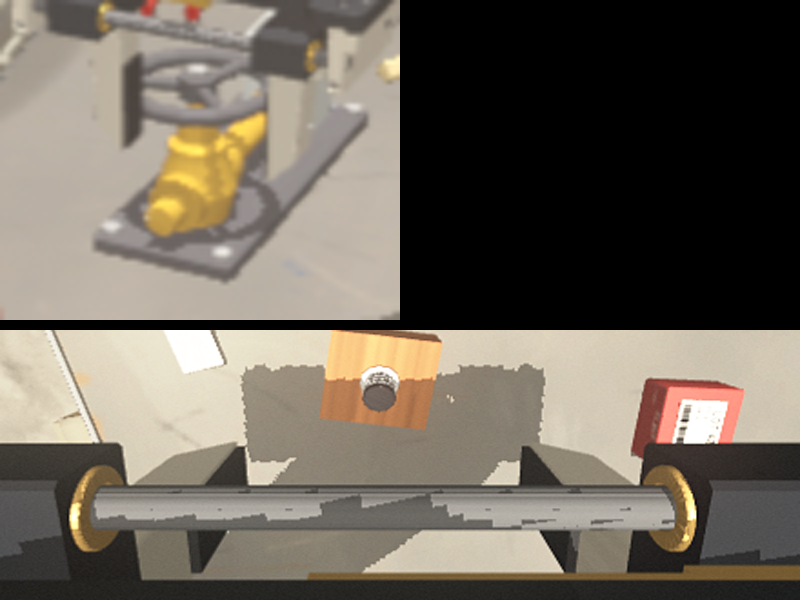

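The side crop shows the finger ends at about rows 145 and 180. The wrist crop shows the inner pad corners at x 245 and 520, row 447. I'll turn these into a tip position.

```bash
python3 - <<'E'
from h import *
w=ctrl.camera_info('wrist');s=ctrl.camera_info('side');S=ctrl.state();p=np.array(S['ee_pos']);Rm=R.from_quat(S['tcp_rot']).as_matrix()
T=np.array(w['world_from_camera']);K=np.array(w['K'])
y=150+(447-330)/1.5
for x0,x1 in((245,520),):
    a,b=110+x0/1.818,110+x1/1.818;d=K[0,0]*S['grip_width']*.092/(b-a)
    for u in(a,b):
        P=T[:3,:3]@(np.array([(u-K[0,2])/K[0,0],(y-K[1,2])/K[1,1],1])*d)+T[:3,3];print('wrist corner in tool',(Rm.T@(P-p)).round(4))
h=S['grip_width']*.046
for dz in(0,.02,.03,.04):
  print(dz,[((proj(s,p+Rm@np.array([sx*.0095,sy*h,-dz]))-[252,194])*4).round().tolist() for sx in(-1,1) for sy in(-1,1)])
E
```

```text
wrist corner in tool [ 0.006  -0.0402 -0.0282]
wrist corner in tool [ 0.0059  0.0438 -0.0282]
0 [[282.0, 223.0], [135.0, 190.0], [268.0, 239.0], [119.0, 206.0]]
0.02 [[283.0, 188.0], [135.0, 156.0], [269.0, 204.0], [119.0, 171.0]]
0.03 [[284.0, 171.0], [135.0, 139.0], [270.0, 187.0], [118.0, 154.0]]
0.04 [[285.0, 153.0], [134.0, 122.0], [270.0, 169.0], [118.0, 137.0]]
```

>>> {"fn": "servo_tool", "kwargs": {
  "increments": [
    [[1,0,0,0,0],[1,0,0,0.078,0],[1,0,0,0.078,0],[1,0,0,0.078,0],[1,0,0,0.078,0],[1,0,0,0.078,0],[1,0,0,0.078,0],[1,0,0,0.078,0],[1,0,0,0,0],[1,0,0,0,0]]
  ]
}}

```text
time: 7.4
ee_pos: [0.4971, 0.4273, 0.0248]
tcp_rot: [0.777, 0.629, -0.0, 0.0]
ft_force: [0.7, -0.1, 1.2]
grip_width: 1.0
grip_force: 0.0
```

>>> {"fn": "servo_tool", "kwargs": {
  "increments": [
    [[0,0,0,0,0],[0,0,0,0,0],[0,0,0,0,0],[0,0,0,0,0],[0,0,0,0,0],[0,0,0,0,0],[0,0,0,0,0],[0,0,0,0,0],[0,0,0,0,0],[0,0,0,0,0]]
  ],
  "grip_force": 30
}}

```text
time: 8.4
ee_pos: [0.4968, 0.4274, 0.0246]
tcp_rot: [0.777, 0.629, -0.0, -0.0]
ft_force: [-1.4, 1.1, 1.2]
grip_width: 0.177
grip_force: 0.4
```

>>> {"fn": "servo_tool", "kwargs": {
  "increments": [
    [[0,0,0,0,0],[0,0,0,0,0],[0,0,0,0,0],[0,0,0,0,0],[0,0,0,0,0],[0,0,0,0,0],[0,0,0,0,0],[0,0,0,0,0],[0,0,0,0,0],[0,0,0,0,0]]
  ]
}}

```text
time: 9.4
ee_pos: [0.4968, 0.4274, 0.0246]
tcp_rot: [0.777, 0.629, -0.0, -0.0]
ft_force: [-2.2, 0.8, 0.3]
grip_width: 0.169
grip_force: 30.0
```

The grip is confirmed: 15.6 mm wide at 30 N. I'll lift clear of everything, then carry the pin over so the wrist camera can see the port.

>>> {"fn": "servo_tool", "kwargs": {
  "increments": [
    [[0,0,0,-0.04,0],[0,0,0,-0.08,0],[0,0,0,-0.08,0],[0,0,0,-0.08,0],[0,0,0,-0.08,0],[0,0,0,-0.08,0],[0,0,0,-0.08,0],[0,0,0,-0.08,0],[0,0,0,-0.08,0],[0,0,0,0,0]]
  ]
}}

```text
time: 10.4
ee_pos: [0.499, 0.4281, 0.1984]
tcp_rot: [0.777, 0.629, 0.003, -0.0]
ft_force: [0.8, 0.9, -2.2]
grip_width: 0.172
grip_force: 30.0
```

```bash
python3 - <<'E'
from h import *
st(); line([.515,-.045,.195],-12,0,14,14)
E
```

```text
t 10.4 p [0.499  0.4281 0.1984] yaw -12.03 z [ 0.0046  0.0038 -1.    ] F [ 0.8  0.9 -2.2] w 0.172 g 30.0 q [-1.05  0.49  0.4   1.5  -0.2   1.18 -0.83]
[[[0,-0.131,0.033,0.0,-0.0],[0,-0.131,0.032,0.001,-0.0],[0,-0.132,0.033,0.0,-0.0],[0,-0.131,0.033,0.001,-0.0],[0,-0.131,0.032,0.0,-0.0],[0,-0.131,0.033,0.001,-0.0],[0,-0.132,0.032,0.0,-0.0],[0,-0.131,0.033,0.001,-0.0],[0,-0.131,0.033,0.0,-0.0],[0,-0.131,0.032,0.001,-0.0],[0,-0.132,0.033,0.0,-0.0],[0,-0.131,0.033,0.001,-0.0],[0,-0.131,0.032,0.0,-0.0],[0,-0.131,0.033,0.001,-0.0]]]
```

>>> {"fn": "servo_tool", "kwargs": {
  "increments": [
    [[0,-0.07,0.017,0,0],[0,-0.131,0.032,0,0],[0,-0.132,0.033,0,0],[0,-0.131,0.033,0,0],[0,-0.131,0.032,0,0],[0,-0.131,0.033,0,0],[0,-0.132,0.032,0,0],[0,-0.131,0.033,0,0],[0,-0.131,0.033,0,0],[0,-0.131,0.032,0,0]]
  ]
}}

```text
time: 11.4
ee_pos: [0.5075, 0.1036, 0.1943]
tcp_rot: [0.777, 0.629, -0.0, 0.0]
ft_force: [-0.2, -0.8, -0.8]
grip_width: 0.165
grip_force: 30.0
```

>>> {"fn": "servo_tool", "kwargs": {
  "increments": [
    [[0,-0.132,0.033,0,0],[0,-0.131,0.033,0,0],[0,-0.131,0.032,0,0],[0,-0.131,0.033,0,0],[0,-0.07,0.015,0,0],[0,0,0,0,0],[0,0,0,0,0],[0,0,0,0,0],[0,0,0,0,0],[0,0,0,0,0]]
  ]
}}

```text
time: 12.4
ee_pos: [0.5126, -0.0468, 0.1945]
tcp_rot: [0.777, 0.63, 0.0, -0.0]
ft_force: [-0.5, 1.2, -1.0]
grip_width: 0.166
grip_force: 30.0
```

```bash
python3 - <<'E'
from h import *
st(); w=ctrl.camera_info('wrist');a=snap('wrist','w5');
print(proj(w,[.525,-.002,.085]),proj(w,[.558,.155,.112]),proj(w,[.605,.154,.16]));p=np.array(ctrl.state()['ee_pos']);print(proj(w,p+[0,0,.034]),proj(w,p))
E
```

```text
t 12.4 p [ 0.5126 -0.0468  0.1945] yaw -11.9 z [-1.e-04  2.e-04 -1.e+00] F [-0.5  1.2 -1. ] w 0.166 g 30.0 q [-0.45  0.27  0.56  1.87 -0.16  1.05 -0.04]
[321.36186091 136.15040147] [321.33839164 -84.19215045] [ 401.58314399 -151.83992169]
[317.07736622 242.39426173] [317.58376227 221.64149762]
```

View pics/w5.png

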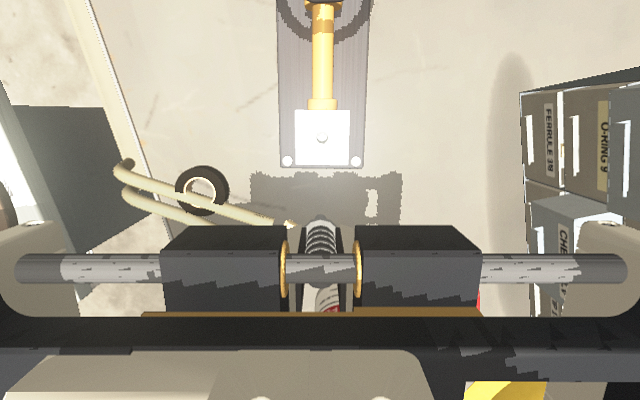

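The wrist view shows the white port block at (294–350, 109–167) with the hole near (322,138). The pin hangs upright in the fingers at about (320,235).

```bash
python3 - <<'E'
from h import *
w=ctrl.camera_info('wrist');a=cv2.imread('pics/w5.png');g=cv2.cvtColor(a,cv2.COLOR_BGR2GRAY)
sub=g[124:152,306:338]; print(sub[4:24:2,4:28:2])
m=(sub<225).astype(np.uint8);n,l,s,c=cv2.connectedComponentsWithStats(m);
for i in range(1,n):
    if s[i,4]>8: uv=c[i]+[306,124];print(s[i],uv,onz(w,uv,.085))
m=cv2.inRange(g,205,255);q=np.zeros_like(m);q[100:172,286:358]=m[100:172,286:358];k=max(cv2.findContours(q,0,2)[0],key=cv2.contourArea);r=cv2.minAreaRect(k);print(r,onz(w,r[0],.085),[onz(w,x,.085)[:2].round(4).tolist() for x in cv2.boxPoints(r)])
hs=cv2.HoughCircles(cv2.GaussianBlur(cv2.resize(sub,None,fx=8,fy=8,interpolation=cv2.INTER_CUBIC),(0,0),3),cv2.HOUGH_GRADIENT,1,50,param1=60,param2=15,minRadius=30,maxRadius=80);print(hs)
# pin colours
print(g[208:262:3,300:342:3])
E
```

```text
[[255 255 255 255 255 255 255 255 255 255 255 255]
 [255 255 255 255 255 255 255 255 255 255 255 255]
 [255 255 255 255 255 251 252 252 255 255 255 255]
 [255 255 255 255 251 255 255 251 252 255 255 255]
 [255 255 255 252 255 255 255 255 255 255 255 255]
 [255 255 255 246 255 255 255 255 251 255 255 255]
 [255 255 255 255 199 252 255 236 212 255 255 255]
 [255 255 255 255 255 198 206 208 255 255 255 255]
 [255 255 255 255 255 255 255 255 255 255 255 255]
 [255 255 255 255 255 255 255 255 255 255 255 255]]
[11 13 11  6 21] [322.23809524 140.61904762] [ 0.52497201 -0.00643227  0.085     ]
((321.4999694824219, 133.0), (70.99998474121094, 65.99998474121094), -0.0) [0.5257503  0.00062824 0.085     ] [[0.4859, -0.0228], [0.5001, 0.0364], [0.5636, 0.0229], [0.5527, -0.037]]
None
[[143 149 144 148 148 145 145 146 148 148 147 150 148 152]
 [144 145 145 144 146 146 144 147 147 145 146 148 146 148]
 [141 145 142 145 146 144 132 133 147 146 147 145 146 147]
 [141 139 141 140 141 125 120 126 119 145 143 141 143 146]
 [140 138 139 138 116 130 195 198 148 121 126 144 145 142]
 [138 138 139 167 216 217 220 215 213 217 210 116 141 140]
 [149 138 177 207 216 170  98  77 117 201 215 209 123 141]
 [147  58 144 208  65  93 127 130 101  73 184 219  52  60]
 [137  55 144  68 154  89  70  66  77 108 114 178  47  55]
 [102  57 130 155  69 105 150 170 121  87  87 126  47  55]
 [ 59  56 108  93 118  61  66  68  60  78 166 113  49  52]
 [ 47  53 105 142  60  99 148 152 120  95  63 185  45  55]
 [ 49  49 166  99 122  88  63  66  64 111 163  69  44  51]
 [ 44  50 102 102  62  85  98 102  97  66  58 192  40  50]
 [ 51  48 125  81 182 134  89  66 117 136 123  51  98  48]
 [ 60  52  63 135  59  61  64  64  64  60  70  86 107  57]
 [122 120 123 118 120 121 122 116  83  85 117 118 119 122]
 [142 143 145 143 143 145 141 144 138 138 143 144 142 142]]
```

```bash
python3 - <<'E'
from h import *
w=ctrl.camera_info('wrist');a=cv2.imread('pics/w5.png');g=a.min(2)
m=(g[126:152,308:337]<253).astype(np.uint8)
print('\n'.join(''.join('#' if x else '.' for x in r) for r in m))
k=max(cv2.findContours(cv2.morphologyEx(m,cv2.MORPH_CLOSE,np.ones((3,3))),0,1)[0],key=cv2.contourArea)
(cx,cy),R_=cv2.minEnclosingCircle(k);uv=(cx+308,cy+126);print(uv,R_,'mm',R_*0.3/319*1e3,onz(w,uv,.085))
s=ctrl.camera_info('side')
# block top from edges, looser threshold
hsv=cv2.cvtColor(a,cv2.COLOR_BGR2GRAY);print(hsv[138,284:362:2],hsv[100:176:2,310])
E
```

```text
.............................
.............................
.............................
.............................
.............................
.............................
............#####............
.........#####..##...........
.........###....###..........
.........###......##.........
........#..........#.........
........#..........#.........
........##........##.........
.........##.......##.........
.........####...###..........
..........#########..........
...........#######...........
.............####............
.............................
.............................
.............................
.............................
.............................
.............................
.............................
.............................
(321.3139533996582, 137.43023300170898) 6.183720588684082 mm 5.815411211928604 [ 0.52473226 -0.00334677  0.085     ]
[204 204 204 204 203 210 255 255 255 255 255 255 255 255 255 255 246 255
 255 255 255 251 255 255 255 255 255 255 255 255 255 255 255 207 207 206
 204 206 204] [235 236 237 239 240 255 255 255 255 255 255 255 255 255 255 255 255 255
 255 255 255 255 255 255 255 255 255 255 255 255 255 255 255 201 196 234
 201 173]
```

The hole is at (0.525, -0.003), with a measured radius of 5.8 mm, which fits. I'll move above it.

```bash
python3 - <<'E'
from h import *
s=ctrl.state();p=np.array(s['ee_pos']);q=np.array([.525,-.0032,.195])
P=[p+(q-p)*k for k in(.25,.6,.9,1)]+[q-[0,0,d] for d in(.015,.035,.055,.072,.083)]+[q-[0,0,.083]]
plan(P,[-12]*10,0)
E
```

```text
[[[0,0.045,0.003,0.0,0.001],[0,0.064,0.004,-0.001,-0.0],[0,0.055,0.004,-0.001,-0.0],[0,0.018,0.001,0.0,-0.0],[0,0.0,0.0,0.06,-0.0],[0,0.0,0.0,0.08,-0.0],[0,0.0,0.0,0.08,-0.0],[0,0.0,0.0,0.068,-0.0],[0,0.0,0.0,0.044,-0.0],[0,0.0,0.0,0.0,-0.0]]]
```

>>> {"fn": "servo_tool", "kwargs": {
  "increments": [
    [[0,0.045,0.003,0,0.001],[0,0.064,0.004,-0.001,0],[0,0.055,0.004,-0.001,0],[0,0.018,0.001,0,0],[0,0,0,0.06,0],[0,0,0,0.08,0],[0,0,0,0.08,0],[0,0,0,0.068,0],[0,0,0,0.044,0],[0,0,0,0,0]]
  ]
}}

```text
time: 13.45
ee_pos: [0.5241, -0.0037, 0.1109]
tcp_rot: [0.777, 0.629, -0.001, -0.001]
ft_force: [-0.2, -0.4, -0.7]
grip_width: 0.167
grip_force: 30.0
```

>>> {"fn": "servo_tool", "kwargs": {
  "increments": [
    [[0,0,0,0,0],[0,0,0,0,0],[0,0,0,0.008,0],[0,0,0,0.008,0],[0,0,0,0.008,0],[0,0,0,0.008,0],[0,0,0,0.008,0],[0,0,0,0.008,0],[0,0,0,0,0],[0,0,0,0,0]]
  ]
}}

```text
time: 14.45
ee_pos: [0.525, -0.0039, 0.1]
tcp_rot: [0.778, 0.629, -0.0, -0.0]
ft_force: [0.4, -0.5, -0.2]
grip_width: 0.169
grip_force: 30.0
```

```bash
python3 - <<'E'
from h import *
st();ctrl.camera
a=snap('side','side6');w=snap('wrist','w6');s=ctrl.camera_info('side');wi=ctrl.camera_info('wrist')
u,v=map(int,proj(s,[.525,-.003,.09]));u-=35;v-=30
o=np.zeros((600,800,3),np.uint8)
o[:400,:]=0;o[:420,:390]=cv2.resize(a[v:v+60,u:u+56,::-1],(390,420),interpolation=cv2.INTER_CUBIC)
u2,v2=map(int,proj(wi,[.525,-.003,.085]));o[:420,400:]=cv2.resize(w[v2-42:v2+42,u2-40:u2+40,::-1],(400,420),interpolation=cv2.INTER_CUBIC)
print(u,v,u2,v2);cv2.imwrite('pics/c6.png',o[:420])
E
```

```text
t 14.45 p [ 0.525  -0.0039  0.1   ] yaw -12.08 z [-1.e-04 -0.e+00 -1.e+00] F [ 0.4 -0.5 -0.2] w 0.169 g 30.0 q [-0.47  0.4   0.5   1.96 -0.25  0.85 -0.05]
288 168 317 212
```

>>> {"fn": "servo_tool", "kwargs": {
  "increments": [
    [[0,0,0,0.006,0],[0,0,0,0.006,0],[0,0,0,0.006,0],[0,0,0,0.006,0],[0,0,0,0.006,0],[0,0,0,0.006,0],[0,0,0,0,0],[0,0,0,0,0],[0,0,0,0,0],[0,0,0,0,0]]
  ]
}}

```text
time: 15.55
ee_pos: [0.5249, -0.0038, 0.0911]
tcp_rot: [0.778, 0.629, -0.0, -0.0]
ft_force: [-0.8, 0.9, -1.2]
grip_width: 0.168
grip_force: 30.0
```

>>> {"fn": "servo_tool", "kwargs": {
  "increments": [
    [[0,0,0,0.012,0],[0,0,0,0.012,0],[0,0,0,0.012,0],[0,0,0,0.012,0],[0,0,0,0.012,0],[0,0,0,0.012,0],[0,0,0,0.012,0],[0,0,0,0,0],[0,0,0,0,0],[0,0,0,0,0]]
  ]
}}

```text
time: 16.55
ee_pos: [0.5247, -0.0039, 0.0698]
tcp_rot: [0.778, 0.629, -0.0, -0.0]
ft_force: [-1.8, 2.6, -4.0]
grip_width: 0.168
grip_force: 30.0
```

>>> {"fn": "servo_tool", "kwargs": {
  "increments": [
    [[0,0.003,-0.003,0,0],[0,0,0,0.006,0],[0,0,0,0.006,0],[0,0,0,0.006,0],[0,0,0,0.004,0],[0,0,0,0.002,0],[0,0,0,0.002,0],[0,0,0,0.002,0],[0,0,0,0,0],[0,0,0,0,0]]
  ]
}}

```text
time: 17.55
ee_pos: [0.5249, -0.0032, 0.0643]
tcp_rot: [0.778, 0.629, 0.001, 0.0]
ft_force: [-6.2, 1.0, 17.2]
grip_width: 0.167
grip_force: 30.0
```

Seated: 17 N upward at the height expected for fully home. I'll release, rise and look at the wheel.

>>> {"fn": "servo_tool", "kwargs": {
  "increments": [
    [[0,0,0,-0.003,0],[0.6,0,0,0,0],[0.6,0,0,0,0],[0.6,0,0,0,0],[0.6,0,0,0,0],[0.6,0,0,0,0],[0.6,0,0,0,0],[0.6,0,0,-0.02,0],[0.6,0,0,-0.08,0],[0.6,0,0,-0.12,0]]
  ]
}}

```text
time: 18.55
ee_pos: [0.5232, -0.0031, 0.1186]
tcp_rot: [0.778, 0.629, -0.001, -0.001]
ft_force: [0.9, 0.2, 0.8]
grip_width: 0.602
grip_force: 0.0
```

```bash
python3 - <<'E'
from h import *
st();s=ctrl.state();p=np.array(s['ee_pos']);a=np.array([p[0],p[1],.21]);q=np.array([.55,.095,.21])
P=[p+(a-p)*k for k in(.4,.8,1)]+[a+(q-a)*k for k in(.25,.5,.75,1)]+[q]*3
plan(P,[-12]*10,.6)
E
```

```text
t 18.55 p [ 0.5232 -0.0031  0.1186] yaw -12.09 z [-3.e-03 -7.e-04 -1.e+00] F [0.9 0.2 0.8] w 0.602 g 0.0 q [-0.48  0.37  0.51  1.94 -0.23  0.89 -0.07]
[[[0.6,0.0,0.0,-0.146,-0.001],[0.6,0.0,-0.001,-0.147,0.0],[0.6,0.0,0.0,-0.073,0.0],[0.6,0.101,0.006,0.0,0.0],[0.6,0.102,0.006,0.0,0.0],[0.6,0.101,0.005,0.0,0.0],[0.6,0.102,0.006,0.0,0.0],[0.6,0.0,0.0,0.0,0.0],[0.6,0.0,0.0,0.0,0.0],[0.6,0.0,0.0,0.0,0.0]]]
```

>>> {"fn": "servo_tool", "kwargs": {
  "increments": [
    [[0.6,0,0,-0.146,0],[0.6,0,0,-0.147,0],[0.6,0,0,-0.073,0],[0.6,0.101,0.006,0,0],[0.6,0.102,0.006,0,0],[0.6,0.101,0.005,0,0],[0.6,0.102,0.006,0,0],[0.6,0,0,0,0],[0.6,0,0,0,0],[0.6,0,0,0,0]]
  ]
}}

```text
time: 19.55
ee_pos: [0.5512, 0.0939, 0.2105]
tcp_rot: [0.778, 0.628, -0.0, 0.0]
ft_force: [-0.1, -0.3, -1.6]
grip_width: 0.6
grip_force: 0.0
```

```bash
python3 - <<'E'
from h import *
st(); w=ctrl.camera_info('wrist');a=snap('wrist','w7');b=snap('side','side7');s=ctrl.camera_info('side')
o=np.zeros((600,800,3),np.uint8);o[:325,:]=cv2.resize(a[:260,:,::-1],(800,325),interpolation=cv2.INTER_CUBIC)
u,v=map(int,proj(s,[.525,-.003,.1]));print(u,v)
o[330:600,:360]=cv2.resize(b[v-25:v+20,u-30:u+30,::-1],(360,270),interpolation=cv2.INTER_CUBIC)
cv2.imwrite('pics/c7.png',o)
print('hub',proj(w,[.558,.155,.112]),'han',proj(w,[.605,.154,.16]),'pin',proj(w,[.525,-.003,.132]))
print('side: shoulder bottom',proj(s,[.525,-.003,.085]),'pin top',proj(s,[.525,-.003,.132]))
E
```

```text
t 19.55 p [0.5512 0.0939 0.2105] yaw -12.15 z [ 0.e+00 -5.e-04 -1.e+00] F [-0.1 -0.3 -1.6] w 0.6 g 0.0 q [-0.65  0.33  0.51  1.74 -0.17  1.12 -0.29]
323 195
hub [311.278289   120.30479142] han [371.56817061 109.52046289] pin [313.11568703 293.00105403]
side: shoulder bottom [323.6479694  200.01391514] pin top [324.1122793  184.89986495]
```

View pics/c7.png

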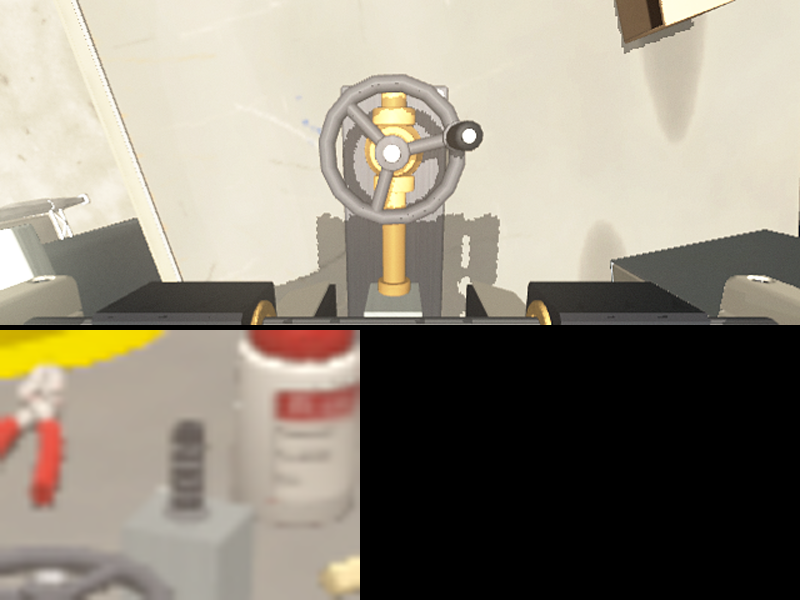

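The side crop shows the pin seated, its top at row 185 as predicted for home. The wrist view shows the hub at (313.4,122.2), the handle top at (375,108), and the wheel ring centred near (314,118).

```bash
python3 - <<'E'
from h import *
w=ctrl.camera_info('wrist');c=lambda x,y:((x+.5)/1.25-.5,(y+.5)/1.25-.5)
hole=np.array([.5249,-.0032])
for z in(.112,.118): h=onz(w,c(392,153),z);d=h[:2]-hole;print('hub',z,h.round(4),'d',np.linalg.norm(d).round(4),'yaw',np.degrees(np.arctan2(-d[0],d[1])).round(2))
for q in((320,148),(465,148),(392,73),(392,223)): print('rim',onz(w,c(*q),.107).round(4))
print('handle',onz(w,c(469,135),.160).round(4))
a=cv2.imread('pics/w7.png');g=cv2.cvtColor(a,cv2.COLOR_BGR2GRAY)
for n,(x,y) in{'hub':(313,122),'han':(375,108)}.items():
    m=(g[y-8:y+9,x-8:x+9]>225).astype(np.uint8);k,l,s,cc=cv2.connectedComponentsWithStats(m);i=l[8,8];print(n,s[i],cc[i]+[x-8,y-8],onz(w,cc[i]+[x-8,y-8],.116 if n=='hub' else .16).round(4))
E
```

```text
hub 0.112 [0.5596 0.1529 0.112 ] d 0.1599 yaw -12.55
hub 0.118 [0.5598 0.153  0.118 ] d 0.1601 yaw -12.6
rim [0.5091 0.1673 0.107 ]
rim [0.6122 0.145  0.107 ]
rim [0.5713 0.2057 0.107 ]
rim [0.5482 0.1019 0.107 ]
handle [0.6078 0.1545 0.16  ]
hub [  2   2  13  14 147] [313.08843537 122.24489796] [0.5594 0.1531 0.116 ]
han [ 3  3 11 11 95] [374.89473684 108.16842105] [0.6077 0.1544 0.16  ]
```

```bash
python3 - <<'E'
from h import *
st();s=ctrl.state();p=np.array(s['ee_pos']);a=np.array([.6077,.1545,.21]);
P=[p+(a-p)*k for k in(.3,.7,1)]+[a]+[a-[0,0,d] for d in(.025,.055,.085,.11,.121,.121)]
plan(P,[-12]*10,.4)
E
```

```text
t 19.65 p [0.5513 0.0939 0.2106] yaw -12.17 z [ 2.e-04 -2.e-04 -1.e+00] F [0.3 0.6 0.4] w 0.601 g 0.0 q [-0.65  0.33  0.51  1.74 -0.17  1.12 -0.29]
[[[0.4,0.085,0.051,0.001,-0.002],[0.4,0.114,0.068,0.001,0.0],[0.4,0.085,0.051,0.0,0.0],[0.4,0.0,0.0,0.0,0.0],[0.4,0.0,0.0,0.1,0.0],[0.4,0.0,0.0,0.12,0.0],[0.4,0.0,0.0,0.12,0.0],[0.4,0.0,0.0,0.1,0.0],[0.4,0.0,0.0,0.044,0.0],[0.4,0.0,0.0,0.0,0.0]]]
```

>>> {"fn": "servo_tool", "kwargs": {
  "increments": [
    [[0.4,0.085,0.051,0.001,0],[0.4,0.114,0.068,0.001,0],[0.4,0.085,0.051,0,0],[0.4,0,0,0,0],[0.4,0,0,0.1,0],[0.4,0,0,0.12,0],[0.4,0,0,0.12,0],[0.4,0,0,0.1,0],[0.4,0,0,0.044,0],[0.4,0,0,0,0]]
  ]
}}

```text
time: 20.65
ee_pos: [0.6066, 0.1544, 0.0878]
tcp_rot: [0.778, 0.628, -0.001, -0.0]
ft_force: [0.4, -0.0, 0.4]
grip_width: 0.4
grip_force: 0.0
```

>>> {"fn": "servo_tool", "kwargs": {
  "increments": [
    [[0,0,0,0,0],[0,0,0,0,0],[0,0,0,0,0],[0,0,0,0,0],[0,0,0,0,0],[0,0,0,0,0],[0,0,0,0,0],[0,0,0,0,0],[0,0,0,0,0],[0,0,0,0,0]]
  ],
  "grip_force": 30
}}

```text
time: 21.65
ee_pos: [0.6061, 0.1563, 0.09]
tcp_rot: [0.777, 0.629, -0.001, -0.001]
ft_force: [-9.2, 0.4, 8.2]
grip_width: 0.187
grip_force: 30.0
```

```bash
cat >> h.py <<'E'
C=np.array([.5597,.1533])
def turn(da,n,jaw=0,tot=10,r=.048,z=None,a=None):
    """rows that carry the handle on the circle by da rad (ccw +) in n rows"""
    p=np.array(ctrl.state()['ee_pos']);a0=np.arctan2(*(p[:2]-C)[::-1]) if a is None else a
    f=[min(1,(i+1)/n) for i in range(tot)];z=p[2] if z is None else z
    plan([[*(C+r*np.array([np.cos(a0+da*k),np.sin(a0+da*k)])),z] for k in f],[None]*tot,jaw)
def ang():
    p=np.array(ctrl.state()['ee_pos']);d=p[:2]-C;print('r',np.linalg.norm(d).round(4),'deg',np.degrees(np.arctan2(d[1],d[0])).round(2))
E
python3 -c "
from h import *
st();ang();turn(-np.radians(100),8)"
```

```text
t 21.65 p [0.6061 0.1563 0.09  ] yaw -12.04 z [-0.0024  0.0014 -1.    ] F [-9.2  0.4  8.2] w 0.187 g 30.0 q [-0.63  0.56  0.44  1.71 -0.29  0.94 -0.29]
r 0.0465 deg 3.75
[[[0,-0.04,0.013,0.0,0.0],[0,-0.041,-0.002,0.0,0.0],[0,-0.041,-0.012,0.0,0.0],[0,-0.037,-0.019,0.0,0.0],[0,-0.031,-0.027,0.0,0.0],[0,-0.026,-0.034,0.0,0.0],[0,-0.017,-0.038,0.0,0.0],[0,-0.009,-0.041,0.0,0.0],[0,0.0,0.0,0.0,0.0],[0,0.0,0.0,0.0,0.0]]]
```

```bash
sed -i 's/^C=.*/C=np.array([.5582,.1537])/' h.py
python3 -c "
from h import *
ang();turn(-np.radians(60),6,z=.092)"
```

```text
r 0.048 deg 3.15
[[[0,-0.033,0.006,-0.008,0.0],[0,-0.033,0.0,0.0,0.0],[0,-0.033,-0.006,0.0,0.0],[0,-0.032,-0.011,0.0,0.0],[0,-0.029,-0.017,0.0,0.0],[0,-0.026,-0.021,0.0,0.0],[0,0.0,0.0,0.0,0.0],[0,0.0,0.0,0.0,0.0],[0,0.0,0.0,0.0,0.0],[0,0.0,0.0,0.0,0.0]]]
```

>>> {"fn": "servo_tool", "kwargs": {
  "increments": [
    [[0,-0.033,0.004,-0.008,0],[0,-0.033,0,0,0],[0,-0.033,-0.006,0,0],[0,-0.032,-0.011,0,0],[0,-0.029,-0.017,0,0],[0,-0.026,-0.021,0,0],[0,0,0,0,0],[0,0,0,0,0],[0,0,0,0,0],[0,0,0,0,0]]
  ]
}}

```text
time: 22.65
ee_pos: [0.5828, 0.1143, 0.0902]
tcp_rot: [0.777, 0.629, -0.001, -0.002]
ft_force: [-7.1, 6.2, -6.0]
grip_width: 0.184
grip_force: 30.0
```

```bash
python3 -c "
from h import *
st();ang();turn(-np.radians(90),9)"
```

```text
t 22.65 p [0.5828 0.1143 0.0902] yaw -12.01 z [-0.0046  0.0018 -1.    ] F [-7.1  6.2 -6. ] w 0.184 g 30.0 q [-0.59  0.51  0.45  1.79 -0.28  0.91 -0.23]
r 0.0465 deg -58.02
[[[0,-0.025,-0.022,0.0,0.0],[0,-0.017,-0.029,0.0,0.0],[0,-0.011,-0.032,0.0,0.0],[0,-0.005,-0.033,0.001,0.0],[0,0.001,-0.033,0.0,0.0],[0,0.006,-0.033,0.0,0.0],[0,0.012,-0.031,0.0,0.0],[0,0.017,-0.029,0.0,0.0],[0,0.022,-0.025,0.0,0.0],[0,0.0,0.0,0.0,0.0]]]
```

```bash
sed -i 's/^C=.*/C=np.array([.558,.155])/' h.py
python3 -c "
from h import *
ang();turn(-np.radians(110),9)"
```

```text
r 0.0477 deg -58.64
[[[0,-0.026,-0.032,0.0,0.0],[0,-0.017,-0.037,0.0,0.0],[0,-0.009,-0.04,0.0,0.0],[0,0.0,-0.04,0.001,0.0],[0,0.008,-0.041,0.0,0.0],[0,0.016,-0.037,0.0,0.0],[0,0.024,-0.033,0.0,0.0],[0,0.031,-0.027,0.0,0.0],[0,0.036,-0.02,0.001,0.0],[0,0.0,0.0,0.0,0.0]]]
```

>>> {"fn": "servo_tool", "kwargs": {
  "increments": [
    [[0,-0.023,-0.036,0.003,0],[0,-0.017,-0.037,0,0],[0,-0.009,-0.04,0,0],[0,0,-0.04,0,0],[0,0.008,-0.041,0,0],[0,0.016,-0.037,0,0],[0,0.024,-0.033,0,0],[0,0.031,-0.027,0,0],[0,0.036,-0.02,0,0],[0,0,0,0,0]]
  ]
}}

```text
time: 23.65
ee_pos: [0.5107, 0.1471, 0.0901]
tcp_rot: [0.777, 0.63, -0.001, -0.001]
ft_force: [-7.3, 1.0, 0.2]
grip_width: 0.188
grip_force: 30.0
```

```bash
python3 -c "
from h import *
st();ang();turn(-np.radians(28),5)"
```

```text
t 23.65 p [0.5107 0.1471 0.0901] yaw -11.96 z [-3.3e-03  7.0e-04 -1.0e+00] F [-7.3  1.   0.2] w 0.188 g 30.0 q [-0.72  0.42  0.45  1.95 -0.24  0.84 -0.34]
r 0.0479 deg -170.47
[[[0,0.018,-0.006,0.0,0.0],[0,0.018,-0.005,0.0,0.0],[0,0.019,-0.002,0.0,0.0],[0,0.018,-0.001,0.0,0.0],[0,0.019,0.002,0.0,0.0],[0,0.0,0.0,0.0,0.0],[0,0.0,0.0,0.0,0.0],[0,0.0,0.0,0.0,0.0],[0,0.0,0.0,0.0,0.0],[0,0.0,0.0,0.0,0.0]]]
```

>>> {"fn": "servo_tool", "kwargs": {
  "increments": [
    [[0,0.018,-0.009,0,0],[0,0.018,-0.004,0,0],[0,0.019,-0.002,0,0],[0,0.018,-0.001,0,0],[0,0,0,0,0],[0,0,0,0,0],[0,0,0,0,0],[0,0.006,0,0,0],[0,0,0,0,0],[0,0,0,0,0]]
  ]
}}

```text
time: 24.65
ee_pos: [0.5111, 0.1657, 0.0901]
tcp_rot: [0.777, 0.629, -0.001, -0.001]
ft_force: [-7.9, -1.7, 1.2]
grip_width: 0.19
grip_force: 30.0
```

```bash
python3 -c "
from h import *
st();ang()"
```

```text
t 24.65 p [0.5111 0.1657 0.0901] yaw -12.05 z [-3.6e-03 -1.0e-04 -1.0e+00] F [-7.9 -1.7  1.2] w 0.19 g 30.0 q [-0.75  0.43  0.45  1.93 -0.25  0.84 -0.37]
r 0.0481 deg 167.12
```

>>> {"fn": "servo_tool", "kwargs": {
  "increments": [
    [[0,0.008,0,0,0],[0,0,0,0,0],[0,0,0,0,0],[0,0.008,0.001,0,0],[0,0,0,0,0],[0,0,0,0,0],[0,0,0,0,0],[0,0,0,0,0],[0,0,0,0,0],[0,0,0,0,0]]
  ]
}}

```text
time: 25.65
ee_pos: [0.5111, 0.1659, 0.09]
tcp_rot: [0.778, 0.628, -0.004, -0.0]
ft_force: [-12.1, -13.8, 8.2]
grip_width: 0.188
grip_force: 30.0
```

```bash
python3 -c "
from h import *
st();ang()"
```

```text
t 25.65 p [0.5111 0.1659 0.09  ] yaw -12.2 z [-0.0061 -0.0037 -1.    ] F [-12.1 -13.8   8.2] w 0.188 g 30.0 q [-0.75  0.43  0.45  1.93 -0.24  0.85 -0.38]
r 0.0482 deg 166.92
```

The wheel is firmly against the stop: 4 mm of extra command moved it only 0.2 mm, with 14 N back. I'll relax the preload before backing off.

>>> {"fn": "servo_tool", "kwargs": {
  "increments": [
    [[0,-0.008,-0.003,0.002,0],[0,-0.008,-0.002,0.002,0],[0,0,0,0,0],[0,0,0,0,0],[0,0,0,0,0],[0,0,0,0,0],[0,0,0,0,0],[0,0,0,0,0],[0,0,0,0,0],[0,0,0,0,0]]
  ]
}}

```text
time: 26.65
ee_pos: [0.5112, 0.1658, 0.09]
tcp_rot: [0.778, 0.629, -0.001, -0.001]
ft_force: [-7.1, -3.5, 9.3]
grip_width: 0.186
grip_force: 30.0
```

```bash
python3 -c "
from h import *
st();ang();turn(2*np.pi,30,tot=30)"
```

```text
t 26.65 p [0.5112 0.1658 0.09  ] yaw -12.07 z [-1.7e-03  4.0e-04 -1.0e+00] F [-7.1 -3.5  9.3] w 0.186 g 30.0 q [-0.75  0.42  0.45  1.93 -0.25  0.84 -0.37]
r 0.048 deg 167.01
[[[0,-0.04,0.004,0.0,0.0],[0,-0.038,0.012,0.0,0.0],[0,-0.035,0.019,0.0,0.0],[0,-0.031,0.026,0.0,0.0],[0,-0.024,0.032,0.0,0.0],[0,-0.017,0.037,0.0,0.0],[0,-0.009,0.039,0.0,0.0],[0,0.0,0.04,0.0,0.0],[0,0.007,0.04,0.0,0.0],[0,0.016,0.036,-0.001,0.0],[0,0.023,0.033,0.0,0.0],[0,0.03,0.028,0.0,0.0],[0,0.034,0.02,0.0,0.0],[0,0.038,0.013,0.0,0.0],[0,0.04,0.005,0.0,0.0],[0,0.04,-0.003,0.0,0.0],[0,0.038,-0.012,0.0,0.0],[0,0.035,-0.02,0.0,0.0],[0,0.031,-0.026,0.0,0.0],[0,0.024,-0.032,0.0,0.0],[0,0.017,-0.037,0.001,0.0],[0,0.009,-0.039,0.0,0.0],[0,0.0,-0.04,0.0,0.0],[0,-0.008,-0.039,0.0,0.0],[0,-0.015,-0.037,0.0,0.0],[0,-0.023,-0.033,0.0,0.0],[0,-0.03,-0.027,0.0,0.0],[0,-0.034,-0.021,0.0,0.0],[0,-0.038,-0.013,0.0,0.0],[0,-0.04,-0.005,0.0,0.0]]]
```

>>> {"fn": "servo_tool", "kwargs": {
  "increments": [
    [[0,-0.04,0.002,-0.003,0],[0,-0.038,0.012,0,0],[0,-0.035,0.019,0,0],[0,-0.031,0.026,0,0],[0,-0.024,0.032,0,0],[0,-0.017,0.037,0,0],[0,-0.009,0.039,0,0],[0,0,0.04,0,0],[0,0.007,0.04,0,0],[0,0.016,0.036,0,0]]
  ]
}}

```text
time: 27.65
ee_pos: [0.5733, 0.1097, 0.09]
tcp_rot: [0.777, 0.629, 0.0, -0.0]
ft_force: [-6.0, 7.3, 5.5]
grip_width: 0.191
grip_force: 30.0
```

```bash
python3 -c "
from h import *
st();ang()"
```

```text
t 27.65 p [0.5733 0.1097 0.09  ] yaw -12.06 z [-2.0e-04  1.1e-03 -1.0e+00] F [-6.   7.3  5.5] w 0.191 g 30.0 q [-0.6   0.49  0.45  1.82 -0.27  0.89 -0.23]
r 0.0478 deg -71.28
```

>>> {"fn": "servo_tool", "kwargs": {
  "increments": [
    [[0,0.023,0.032,0,0],[0,0.03,0.028,0,0],[0,0.034,0.02,0,0],[0,0.038,0.013,0,0],[0,0.04,0.005,0,0],[0,0.04,-0.003,0,0],[0,0.038,-0.012,0,0],[0,0.035,-0.02,0,0],[0,0.031,-0.026,0,0],[0,0.024,-0.032,0,0]]
  ]
}}

```text
time: 28.65
ee_pos: [0.5927, 0.1888, 0.0901]
tcp_rot: [0.778, 0.628, 0.0, 0.001]
ft_force: [-0.1, -4.6, 2.0]
grip_width: 0.187
grip_force: 30.0
```

```bash
python3 -c "
from h import *
st();ang()"
```

```text
t 28.65 p [0.5927 0.1888 0.0901] yaw -12.16 z [ 0.0022 -0.0017 -1.    ] F [-0.1 -4.6  2. ] w 0.187 g 30.0 q [-0.7   0.55  0.45  1.72 -0.28  0.93 -0.35]
r 0.0484 deg 44.21
```

>>> {"fn": "servo_tool", "kwargs": {
  "increments": [
    [[0,0.017,-0.037,0,0],[0,0.009,-0.039,0,0],[0,0,-0.04,0,0],[0,-0.008,-0.039,0,0],[0,-0.015,-0.037,0,0],[0,-0.023,-0.033,0,0],[0,-0.03,-0.027,0,0],[0,-0.034,-0.021,0,0],[0,-0.038,-0.013,0,0],[0,-0.04,-0.005,0,0]]
  ]
}}

```text
time: 29.65
ee_pos: [0.511, 0.1656, 0.09]
tcp_rot: [0.777, 0.629, 0.0, -0.0]
ft_force: [4.1, 1.9, 2.3]
grip_width: 0.194
grip_force: 30.0
```

```bash
python3 -c "
from h import *
st();ang()"
```

```text
t 29.65 p [0.511  0.1656 0.09  ] yaw -12.05 z [ 1.e-04  8.e-04 -1.e+00] F [4.1 1.9 2.3] w 0.194 g 30.0 q [-0.75  0.42  0.46  1.94 -0.25  0.84 -0.37]
r 0.0482 deg 167.33
```

>>> {"fn": "servo_tool", "kwargs": {
  "increments": [
    [[0,-0.04,0.004,0,0],[0,-0.038,0.012,0,0],[0,-0.035,0.019,0,0],[0,-0.031,0.026,0,0],[0,-0.024,0.032,0,0],[0,-0.017,0.037,0,0],[0,-0.009,0.039,0,0],[0,0,0.04,0,0],[0,0.007,0.04,0,0],[0,0.016,0.036,0,0]]
  ]
}}

```text
time: 30.65
ee_pos: [0.5715, 0.1092, 0.0899]
tcp_rot: [0.778, 0.629, -0.001, -0.001]
ft_force: [-4.8, 5.9, 12.1]
grip_width: 0.191
grip_force: 30.0
```

>>> {"fn": "servo_tool", "kwargs": {
  "increments": [
    [[0,0.023,0.032,0,0],[0,0.03,0.028,0,0],[0,0.034,0.02,0,0],[0,0.038,0.013,0,0],[0,0.04,0.005,0,0],[0,0.04,-0.003,0,0],[0,0.038,-0.012,0,0],[0,0.035,-0.02,0,0],[0,0.031,-0.026,0,0],[0,0.024,-0.032,0,0]]
  ]
}}

```text
time: 31.65
ee_pos: [0.5925, 0.1887, 0.0901]
tcp_rot: [0.778, 0.628, 0.001, 0.001]
ft_force: [4.1, 0.4, 4.5]
grip_width: 0.192
grip_force: 30.0
```

>>> {"fn": "servo_tool", "kwargs": {
  "increments": [
    [[0,0.017,-0.037,0,0],[0,0.009,-0.039,0,0],[0,0,-0.04,0,0],[0,-0.008,-0.039,0,0],[0,-0.015,-0.037,0,0],[0,-0.023,-0.033,0,0],[0,-0.03,-0.027,0,0],[0,-0.034,-0.021,0,0],[0,-0.038,-0.013,0,0],[0,-0.04,-0.005,0,0]]
  ]
}}

```text
time: 32.65
ee_pos: [0.5109, 0.1655, 0.09]
tcp_rot: [0.777, 0.629, 0.0, -0.0]
ft_force: [3.6, 3.3, 3.9]
grip_width: 0.188
grip_force: 30.0
```

>>> {"fn": "servo_tool", "kwargs": {
  "increments": [
    [[0,0,0,0,0],[0,0,0,0,0],[0,0,0,0,0],[0,0,0,0,0],[0,0,0,0,0],[0,0,0,0,0],[0,0,0,0,0],[0,0,0,0,0],[0,0,0,0,0],[0,0,0,0,0]]
  ]
}}

```text
time: 33.65
ee_pos: [0.5107, 0.1637, 0.0899]
tcp_rot: [0.778, 0.628, -0.001, 0.0]
ft_force: [-1.0, -2.1, 11.3]
grip_width: 0.186
grip_force: 30.0
```

```bash
python3 - <<'E'
from h import *
st();ang()
b=snap('side','side8');t=snap('top','top8');w=snap('wrist','w8')
def d(a,n):
    o=cv2.imread(f'pics/{n}.png')[:,:,::-1];return cv2.absdiff(a,o).max(2)
# bystanders unchanged in the top view (red jar lid, red pliers, flint box) and pin region in the side view
h0,h1=[cv2.cvtColor(x,cv2.COLOR_BGR2HSV) for x in(cv2.imread('pics/top0.png'),t[:,:,::-1])]
for n,(x0,x1,y0,y1) in dict(jar=(395,430,185,220),pliers=(388,450,145,175),box=(232,260,148,172)).items():
    r=[]
    for h in(h0,h1):
        m=cv2.inRange(h,(0,140,90),(6,255,255))|cv2.inRange(h,(172,140,90),(180,255,255));M=cv2.moments(m[y0:y1,x0:x1],True);r.append((round(M['m10']/max(M['m00'],1)+x0,1),round(M['m01']/max(M['m00'],1)+y0,1),M['m00']))
    print(n,r)
print('pin region diff vs after release',d(b,'side7')[180:205,316:332].mean(), 'tape diff',d(t,'top0')[230:255,345:368].mean())
E
```

```text
t 33.65 p [0.5107 0.1637 0.0899] yaw -12.17 z [-0.0017 -0.0015 -1.    ] F [-1.  -2.1 11.3] w 0.186 g 30.0 q [-0.76  0.43  0.47  1.94 -0.25  0.84 -0.37]
r 0.0481 deg 169.56
jar [(413.0, 201.4, 228.0), (412.9, 201.4, 223.0)]
pliers [(406.8, 160.9, 162.0), (406.6, 160.8, 160.0)]
box [(246.6, 161.3, 69.0), (247.0, 161.9, 62.0)]
pin region diff vs after release 54.2275 tape diff 6.64695652173913
```

>>> {"fn": "servo_tool", "kwargs": {
  "increments": [
    [[0,0.004,0,0,0],[0,0.003,0,0,0],[0,0,0,0,0],[0,0,0,0,0],[0,0,0,0,0],[0,0,0,0,0],[0,0,0,0,0],[0,0,0,0,0],[0,0,0,0,0],[0,0,0,0,0]]
  ]
}}

```text
time: 34.8
ee_pos: [0.511, 0.1656, 0.0899]
tcp_rot: [0.778, 0.628, -0.001, -0.0]
ft_force: [-2.0, -1.5, 10.7]
grip_width: 0.191
grip_force: 30.0
```

```bash
python3 - <<'E'
from h import *
st();ang()
b=snap('side');t=snap('top')
o=np.zeros((600,800,3),np.uint8)
o[:300,:400]=cv2.resize(b[150:255,255:395,::-1],(400,300),interpolation=cv2.INTER_CUBIC)
o[:300,400:]=cv2.resize(t[150:255,255:395,::-1],(400,300),interpolation=cv2.INTER_CUBIC)
o[310:,:480]=cv2.resize(b[:,100:580,::-1],(480,290),interpolation=cv2.INTER_AREA)
cv2.imwrite('pics/c9.png',o)
E
```

```text
t 34.8 p [0.511  0.1656 0.0899] yaw -12.16 z [-0.0017 -0.0013 -1.    ] F [-2.  -1.5 10.7] w 0.191 g 30.0 q [-0.76  0.43  0.47  1.93 -0.25  0.84 -0.37]
r 0.0481 deg 167.26
```

View pics/c9.png

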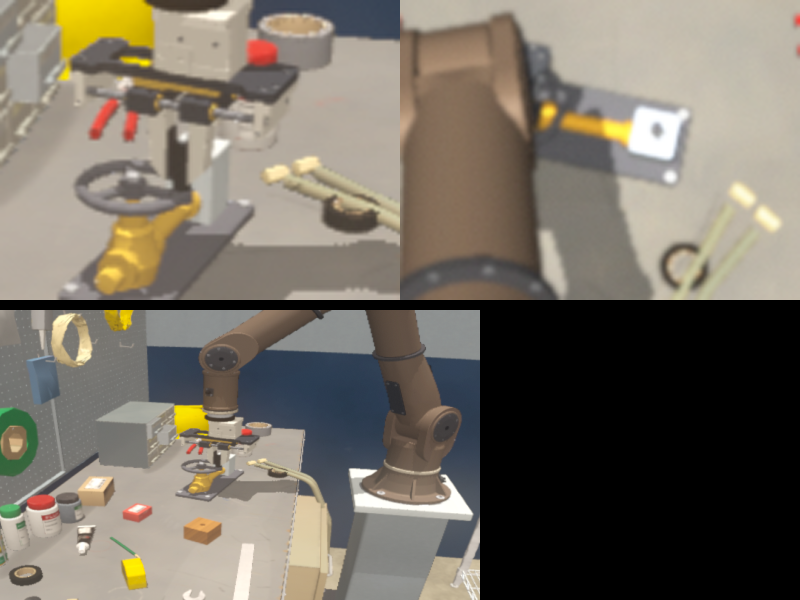

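The side view shows the fingers on the black handle at the wheel. The top view shows the pin still centred in the white port block, at crop (655,130). Everything else is where it was.

```bash
python3 -c "
from workcell import ctrl
print(ctrl.job_done())"
```

```text
the job is handed in; nothing more can be done
None
```

The job is handed in, with no verdict returned: the pin is fully home in the port, and the valve was shut against its stop then backed off two full turns (TCP back within about 0.3° of the stop position). The gripper still holds the crank handle at 30 N; the jar, pliers, small box and tape show no movement in the pictures.

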